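# Put the taper plug gauge away in its taper cup

### The job

Put the slimmer of the two taper plug gauges away in the open aluminium taper cup, narrow end down: set it in and push it down lightly until the rim of the cup lies within the scored band round the plug. Push it no deeper than the band, or the tapers wedge and jam. Let go of it there, standing upright, and leave the wide plug gauge standing where it is.

Things in the scene. Friction and masses are not known exactly. Their poses are not given: they have to be found in the camera images.
- taper_plug: Slimmer steel taper plug gauge, loose, 0.2 kg, standing on its narrow end. Origin: centre of its underside (nose), z up its axis. Nose 36 mm across, widening evenly to 57.6 mm at height 54 mm; collar 59.6 mm across at 54-59 mm; round grip 30 mm across at 59-97 mm (top): take it there from above. The band of fine dark scored lines runs from 32 to 48 mm above the nose.
- taper_cup: Open aluminium taper cup, fixed, on a round foot 80 mm across. Origin: centre of its underside, z up. Rim 90 mm above the origin, 57.6 mm across inside, wall 5 mm; the bore narrows downward with the slim plug's own taper. With the slim plug's nose 50 mm above the origin the rim is at mid-band and there is 2.8 mm play all round; at 36 mm the tapers wedge.
- follower_top (a point): Centre of the top of the brass disc (30 mm across) in the cup's bore, at first 20 mm below the rim. Stiff friction holds it: it carries the slim plug, whose band then stands above the rim, gives way downward to a push of about 7 N in all (2 N more at 25 mm/s) and stays where it is pushed, without springing back; travel 42 mm.
- wide_plug: Wide steel taper plug gauge, not to be used: same form, heights and 30 mm grip, but its nose is 64 mm across and its collar 88 mm, too big for the cup. Loose, 0.4 kg, standing on its nose. Origin: centre of its underside, z up.

How it is judged:
At the end, for the whole second after the job is handed in: The slim plug stands at rest in the cup, nose down, within 10 degrees of upright and within 10 mm of the cup's axis, with the cup's rim within its scored band: its nose 41 to 59 mm above the cup's origin (50 mm is the middle). The wide plug stands upright within 30 mm of where it was (z of taper_plug in the frame of taper_cup between 0.041 and 0.059 m and horizontal distance between taper_plug and taper_cup below 0.01 m and angle between each of taper_plug, wide_plug's own z axis and vertical below 0.18 rad and linear speed of taper_plug below 0.02 m/s and distance of wide_plug from where it was at the start of the episode below 0.03 m); the robot touches nothing.
It fails at once if the slim plug is pushed past its band so that the tapers wedge (nose less than 38 mm above the cup's origin) (horizontal distance between taper_plug and taper_cup below 0.015 m and z of taper_plug in the frame of taper_cup below 0.038 m).
It fails at once if the wide plug is knocked over or shifted by more than 30 mm (angle between wide_plug's own z axis and vertical above 0.5 rad or distance of wide_plug from where it was at the start of the episode above 0.03 m).
It also fails if it takes over 38 s, if anything falls off the work surface, if the arm or the gripper's body presses on something with over 40 N, if the wrist force passes 120 N, or if a joint passes its speed limit or range.

### The arm

A 7-joint arm with a two-finger parallel gripper is mounted at the origin on a cart in front of the work surface, level with it; the furniture and walls round the work are solid. World frame = base frame: x ahead of the robot, y to its left, z up, the work surface at z = 0. Lengths are in m, angles in rad, forces in N, time in s.
With the tool pointing down it reaches from about 0.4 to 0.85 m from the base axis. Payload 4.5 kg.
Tool frame: the origin (TCP) lies midway between the tips of the shut fingers; the grasp point (between the pads) lies 19 mm behind it; z points along the fingers, y is the line along which they close (so a half turn about z gives the same grasp; the last joint's range is limited). The gripper opens to 88 mm and grips with 3 to 60 N. Pads are 18 mm wide; open, the fingers measure 123 mm over their backs; the gripper's body (75 mm by 187 mm) begins 45 mm behind the grasp point.
Start: joints at [-1.173, 0.689, -0.195, 1.565, 0.157, 0.902, -0.215], TCP at [0.222, 0.584, 0.239] pointing down, gripper open.
Joint ranges: [-3.01, 3.01], [-0.46, 2.08], [-1.47, 1.51], [0.13, 2.56], [-1, 4.14], [0.04, 2.09], [-2.66, 2.66]. Speed limits (rad/s): [2.57, 2.57, 3.14, 3.14, 3.14, 3.14, 3.14].

### API

Orientations are given as a unit quaternion [x, y, z, w].
In Python, from plant import get_state, viewer, workorder gives the robot as it stands. The module is installed in compiled form; this text tells all that it offers.
- The arm moves only by the tool step_arm, never from a script. Its argument "motion" is a list of rows, each an object of numbers: "wx", "wy", "wz": the turn, a rotation vector about the tool's x, y, z each as a share of 180 degrees, from -1 to 1; "dx", "dy", "dz": the shift along the tool's x, y, z each as a share of 8 cm, from -1 to 1; "claw": the finger opening in mm, from 0 to 88.1. A call has 1 to 8 rows; each row is the pose to reach, as a shift and turn from the pose commanded when the call began, along the tool's axes at that moment, turning the shorter way round; what a row does not reach only later rows make up. A row lasts 1/10 s, in which the tool goes at most 50 mm and 8.59 degrees, less where a joint would pass 70% of its speed; a pose out of reach is approached as far as the arm can. A call with a number of a shift or a turn outside -1 to 1 is refused whole. A call with a gripper value outside its range is refused whole. The fingers move at their own pace and stop on an object; "force" is the grip in N (left out, the last holds). Time passes only in rows, so rows that repeat a pose let the fingers close. It gives the time, the measured TCP pose, the force, the opening and the grip force at its end, in the units of the state.
- get_state(): the state, without advancing time (a new reading comes with each control period).
- viewer.snapshot(name): name is "scene" or "top" or "wrist"; returns (picture, depth): 384x512x3 uint8, red, green, blue; 384x512 float32, m along the optical axis (not along the pixel's ray), 0 where there is no reading.
- viewer.calibration(name): a dict with "vfov" (degrees; the focal length in pixels is half the picture's height over the tangent of half this angle, whatever the lens; pixels are square), "cx", "cy" (the principal point, pixels), "extrinsics" (4x4, takes a point from camera to world coordinates). Camera axes: x right, y down, z forward; pixel columns grow to the right and rows downward; lengths in m; the calibration is good to about 2 mm. The wrist camera is an equidistant fisheye: a pixel r from the principal point sees the ray r / f radians off the axis. A picture is of the moment at which its call begins: read the wrist's pose just before it. calibration takes no time and is no camera call; for the wrist camera it gives the pose at the moment of the call.
- workorder.finish_job(): hands the job in; it is judged then, once.
The state is a dict: "clock": time; "q": joint angles; "qd": joint speeds; "joint_torque": joint torques, N m; "tool_pos": TCP position; "eef_rot": TCP orientation; "contact_force": force on the tool from outside, world axes, zero at the start; "moment": the same for the moment, N m; "opening": opening from 0.0 (shut) to 1.0 (fully open); "finger_force": force on a finger pad.
Only numpy, scipy, OpenCV 4.12 (cv2) and the standard library are available. Lean on these libraries where they do the work, as an engineer would, in place of code of your own. Each camera call takes 0.05 s, during which the arm holds its last target. There are 200 camera calls.

## Working session

There is one attempt and no reset: what is moved stays moved. The work goes in short steps, Python scripts to look and compute and a tool call to move; the robot and the scene stay as the last step left them, time stands still between calls to the robot, and variables do not carry over. Pictures are saved under pics/ and viewed, at most 10 in all, crops included, and the job is handed in when it is done.

Besides the shell and the picture viewer there is one more tool, called after "Call:" by a JSON object that holds its "name" and its "arguments", one argument or row to a line. step_arm: Moves the arm, as the interface text tells. Shift numbers are shares of 8 cm and turn numbers shares of 180 degrees, none past 1 either way. Its arguments: {"type":"object","properties":{"motion":{"type":"array","items":{"type":"object","properties":{"wx":{"type":"number","minimum":-1,"maximum":1},"wy":{"type":"number","minimum":-1,"maximum":1},"wz":{"type":"number","minimum":-1,"maximum":1},"dx":{"type":"number","minimum":-1,"maximum":1},"dy":{"type":"number","minimum":-1,"maximum":1},"dz":{"type":"number","minimum":-1,"maximum":1},"claw":{"type":"number"}}}},"force":{"type":"number"}},"required":["motion"]}

```bash
mkdir -p pics
cat > h.py <<'E'
import numpy as np, cv2
from plant import get_state, viewer, workorder
def snap(n,save=None):
    c=viewer.calibration(n); im,d=viewer.snapshot(n)
    if save: cv2.imwrite('pics/'+save+'.png',im[:,:,::-1])
    return c,im,d
def pts(c,d):
    h,w=d.shape; f=h/2/np.tan(np.radians(c['vfov'])/2)
    v,u=np.mgrid[:h,:w]
    p=np.stack([(u-c['cx'])/f*d,(v-c['cy'])/f*d,d],-1)
    E=np.array(c['extrinsics']); return p@E[:3,:3].T+E[:3,3]
E
python3 - <<'E'
from h import *
s=get_state(); print({k:np.round(v,3).tolist() for k,v in s.items()})
out=[]
for n in('scene','top'):
    c,im,d=snap(n); out.append(im); np.savez(n,im=im,d=d,P=pts(c,d)); print(n,c['vfov'],np.round(c['extrinsics'],3).tolist())
cv2.imwrite('pics/a.png',cv2.resize(np.vstack(out),None,fx=.78,fy=.78)[:,:,::-1])
E
```

```text
{'clock': 0.0, 'q': [-1.173, 0.69, -0.194, 1.566, 0.157, 0.902, -0.215], 'qd': [-0.0, 0.002, 0.001, 0.001, 0.001, 0.0, -0.001], 'joint_torque': [0.001, -52.758, -1.267, -15.342, -0.053, 0.006, 0.0], 'tool_pos': [0.222, 0.584, 0.238], 'eef_rot': [0.181, 0.984, -0.001, -0.0], 'contact_force': [0.162, -0.487, -0.367], 'moment': [-0.011, 0.051, -0.058], 'finger_force': 0.0, 'opening': 0.999}
scene 55.542943851489156 [[0.79, -0.413, 0.454, 0.13], [-0.613, -0.551, 0.566, -0.622], [0.016, -0.725, -0.688, 0.666], [0.0, 0.0, 0.0, 1.0]]
top 51.10050271821291 [[0.007, -0.978, 0.211, 0.351], [-1.0, -0.008, -0.004, -0.164], [0.005, -0.211, -0.978, 0.899], [0.0, 0.0, 0.0, 1.0]]
```

View pics/a.png

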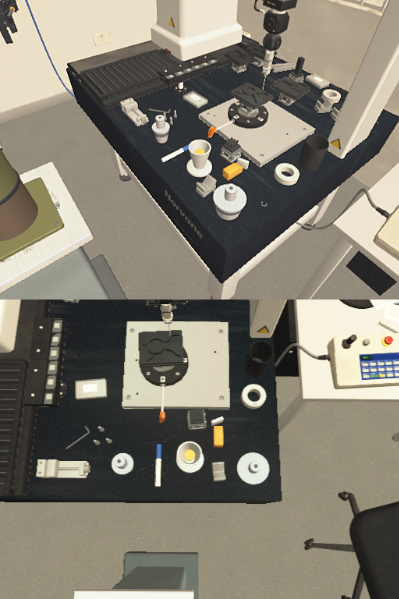

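The combined picture shows the scene view above and the top view below. In full-size top-view pixels, the slim plug is near (156,209), the cup with the brass disc near (243,202), and the wide plug near (324,215). Next I'll measure them from depth.

Run:
```python
from h import *
T=np.load('top.npz');S=np.load('scene.npz')
P=T['P']
for n,(u,v),zr in(('slim',(156,209),(.09,.105)),('cup',(243,202),(.083,.098)),('wide',(324,215),(.09,.105))):
    Q=P[v-35:v+35,u-35:u+35].reshape(-1,3); c0=P[v,u]
    m=(Q[:,2]>zr[0])&(Q[:,2]<zr[1]);q=Q[m]
    (c,r)=cv2.minEnclosingCircle(q[:,:2].astype(np.float32))
    print(n,c0.round(3),m.sum(),c,r,q[:,2].mean(), q.mean(0))
    Q=S['P'].reshape(-1,3); m=(np.hypot(*(Q[:,:2]-c).T)<.045)&(Q[:,2]>zr[0])&(Q[:,2]<zr[1]);q=Q[m]
    if m.sum(): print('  scene',m.sum(),cv2.minEnclosingCircle(q[:,:2].astype(np.float32)),q.mean(0))
# obstacles: height above table near
Q=P.reshape(-1,3); 
for x in np.arange(.2,.66,.04): print(round(x,2),[int(1000*max([0,*Q[(abs(Q[:,0]-x)<.02)&(abs(Q[:,1]-y)<.02),2]])) for y in np.arange(.2,-.44,-.04)])
```

```text
slim [0.482 0.029 0.095] 179 (0.48642876744270325, 0.03684237599372864) 0.015308694913983345 0.09648208777804586 [0.48588449 0.03658009 0.09648209]
  scene 86 ((0.4832152724266052, 0.03296329826116562), 0.015753569081425667) [0.48304476 0.03114339 0.09595265]
cup [ 0.503 -0.146  0.067] 267 (0.5098930597305298, -0.14423850178718567) 0.033437613397836685 0.08887204145573087 [ 0.5119557  -0.14401751  0.08887204]
  scene 226 ((0.5086390972137451, -0.148662269115448), 0.034607887268066406) [ 0.50872782 -0.14756379  0.08791576]
wide [ 0.472 -0.31   0.099] 175 (0.4765211045742035, -0.3170551061630249) 0.014813181012868881 0.0963479985729138 [ 0.47596802 -0.31652154  0.096348  ]
  scene 168 ((0.47383779287338257, -0.32114848494529724), 0.015152244828641415) [ 0.47298224 -0.3221693   0.09609809]
0.2 [0, 0, 0, 0, 0, 0, 0, 0, 0, 0, 0, 0, 0, 0, 0, 0]
0.24 [0, 0, 0, 0, 0, 0, 0, 0, 0, 0, 0, 0, 0, 0, 0, 0]
0.28 [0, 0, 0, 0, 0, 0, 0, 0, 0, 0, 0, 0, 0, 0, 0, 0]
0.32 [0, 0, 0, 0, 0, 0, 0, 0, 0, 0, 0, 0, 0, 0, 0, 0]
0.36 [0, 0, 0, 0, 0, 0, 0, 0, 0, 899, 0, 0, 0, 0, 0, 0]
0.4 [3, 3, 3, 3, 3, 3, 3, 3, 4, 4, 3, 4, 3, 5, 4, 3]
0.44 [17, 33, 5, 4, 59, 3, 16, 10, 4, 3, 38, 41, 62, 63, 60, 4]
0.48 [31, 36, 36, 62, 99, 62, 16, 9, 92, 92, 41, 39, 62, 99, 62, 3]
0.52 [5, 10, 4, 59, 99, 60, 16, 4, 92, 93, 11, 3, 63, 62, 60, 5]
0.56 [7, 7, 31, 32, 3, 3, 15, 9, 90, 91, 32, 33, 3, 3, 3, 3]
0.6 [4, 8, 34, 4, 5, 4, 35, 60, 26, 65, 49, 32, 3, 4, 3, 4]
0.64 [4, 4, 4, 4, 4, 3, 39, 59, 38, 68, 48, 31, 4, 4, 4, 3]
```

Run:
```python
from h import *
for n in('top','scene'):
    z=np.load(n+'.npz');Q=z['P'].reshape(-1,3);Q=Q[(z['d'].ravel()>.1)&(Q[:,2]>.12)]
    print(n)
    for x in np.arange(.0,.9,.08): print(round(x,2),[int(1000*max([0,*Q[(abs(Q[:,0]-x)<.04)&(abs(Q[:,1]-y)<.04),2]])) for y in np.arange(.72,-.5,-.08)])
```

```text
top
0.0 [0, 0, 0, 0, 0, 0, 0, 0, 0, 0, 0, 0, 0, 0, 0, 0]
0.08 [0, 0, 0, 0, 0, 0, 0, 0, 0, 0, 0, 0, 0, 0, 0, 0]
0.16 [0, 0, 0, 0, 0, 0, 0, 0, 0, 0, 0, 0, 0, 0, 0, 0]
0.24 [0, 0, 0, 0, 0, 0, 0, 0, 0, 0, 0, 0, 0, 0, 0, 0]
0.32 [0, 0, 0, 0, 0, 0, 0, 0, 0, 0, 0, 0, 0, 0, 0, 0]
0.4 [0, 0, 0, 0, 0, 0, 0, 0, 0, 0, 0, 0, 0, 0, 0, 0]
0.48 [0, 0, 0, 0, 0, 0, 0, 0, 0, 0, 0, 0, 0, 0, 0, 0]
0.56 [0, 0, 0, 0, 0, 0, 0, 0, 0, 0, 0, 0, 0, 0, 0, 0]
0.64 [0, 0, 0, 0, 0, 0, 0, 0, 0, 0, 0, 0, 0, 0, 0, 0]
0.72 [0, 0, 0, 0, 0, 0, 0, 0, 0, 133, 127, 122, 0, 0, 0, 0]
0.8 [0, 0, 0, 0, 123, 0, 0, 0, 0, 135, 315, 125, 0, 0, 0, 0]
0.88 [0, 0, 0, 0, 135, 0, 0, 0, 0, 125, 125, 0, 0, 187, 186, 0]
scene
0.0 [0, 0, 0, 0, 0, 0, 0, 0, 0, 0, 190, 0, 0, 0, 0, 0]
0.08 [0, 0, 0, 0, 0, 0, 0, 0, 0, 227, 212, 0, 0, 0, 0, 0]
0.16 [0, 0, 294, 312, 0, 0, 0, 0, 0, 0, 0, 0, 0, 0, 0, 0]
0.24 [0, 346, 369, 346, 0, 0, 0, 0, 0, 0, 0, 0, 0, 0, 0, 0]
0.32 [0, 339, 0, 0, 0, 0, 0, 0, 0, 0, 0, 0, 0, 0, 0, 0]
0.4 [0, 0, 0, 0, 0, 0, 0, 0, 0, 0, 0, 0, 0, 0, 0, 0]
0.48 [0, 0, 0, 0, 0, 0, 0, 0, 0, 0, 0, 0, 0, 0, 0, 0]
0.56 [0, 0, 0, 0, 0, 0, 0, 0, 0, 0, 0, 0, 0, 0, 0, 0]
0.64 [0, 0, 0, 0, 0, 0, 0, 0, 0, 0, 0, 0, 0, 0, 0, 0]
0.72 [0, 0, 0, 0, 0, 0, 0, 0, 0, 132, 132, 123, 0, 0, 0, 0]
0.8 [0, 255, 274, 293, 296, 0, 0, 0, 0, 412, 435, 438, 0, 0, 0, 0]
0.88 [0, 174, 269, 290, 300, 0, 0, 0, 0, 122, 394, 429, 0, 474, 464, 0]
```

Call:
{"name": "step_arm", "arguments": {
  "motion": [
    {"dx":-0.3,"dy":-0.2,"wz":0.047},
    {"dx":-0.6,"dy":-0.4,"wz":0.095},
    {"dx":-1,"dy":-0.7,"wz":0.142},
    {"dx":-1,"dy":-0.7,"wz":0.19},
    {"dx":-1,"dy":-0.7,"wz":0.237},
    {"dx":-1,"dy":-0.7,"wz":0.285},
    {"dx":-1,"dy":-0.7,"wz":0.332},
    {"dx":-1,"dy":-0.7,"wz":0.384}
  ]
}}

```text
$.motion[0]: bad value
```

Call:
{"name": "step_arm", "arguments": {
  "motion": [
    {"wx":0,"wy":0,"wz":0.19,"dx":-1,"dy":-0.7,"dz":0,"claw":88},
    {"wx":0,"wy":0,"wz":0.19,"dx":-1,"dy":-0.7,"dz":0,"claw":88},
    {"wx":0,"wy":0,"wz":0.19,"dx":-1,"dy":-0.7,"dz":0,"claw":88},
    {"wx":0,"wy":0,"wz":0.384,"dx":-1,"dy":-0.7,"dz":0,"claw":88},
    {"wx":0,"wy":0,"wz":0.384,"dx":-1,"dy":-0.7,"dz":0,"claw":88},
    {"wx":0,"wy":0,"wz":0.384,"dx":-1,"dy":-0.7,"dz":0,"claw":88},
    {"wx":0,"wy":0,"wz":0.384,"dx":-1,"dy":-0.7,"dz":0,"claw":88},
    {"wx":0,"wy":0,"wz":0.384,"dx":-1,"dy":-0.7,"dz":0,"claw":88}
  ]
}}

```text
clock: 0.9
tool_pos: [0.277, 0.503, 0.2384]
eef_rot: [0.707, 0.707, -0.0, 0.0]
contact_force: [-0.3, 0.7, -0.4]
opening: 0.999
finger_force: 0.0
```

Call:
{"name": "step_arm", "arguments": {
  "motion": [
    {"wx":0,"wy":0,"wz":0,"dx":-1,"dy":0.6,"dz":0,"claw":88},
    {"wx":0,"wy":0,"wz":0,"dx":-1,"dy":0.6,"dz":0,"claw":88},
    {"wx":0,"wy":0,"wz":0,"dx":-1,"dy":0.6,"dz":0,"claw":88}
  ]
}}

```text
clock: 1.2
tool_pos: [0.3298, 0.4169, 0.2386]
eef_rot: [0.708, 0.706, -0.001, 0.003]
contact_force: [-0.1, 0.8, 0.9]
opening: 0.998
finger_force: 0.0
```

Call:
{"name": "step_arm", "arguments": {
  "motion": [
    {"wx":0,"wy":0,"wz":0,"dx":-1,"dy":0.6,"dz":0,"claw":88},
    {"wx":0,"wy":0,"wz":0,"dx":-1,"dy":0.6,"dz":0,"claw":88},
    {"wx":0,"wy":0,"wz":0,"dx":-1,"dy":0.6,"dz":0,"claw":88}
  ]
}}

```text
clock: 1.5
tool_pos: [0.3779, 0.3375, 0.2387]
eef_rot: [0.708, 0.706, -0.001, 0.002]
contact_force: [-1.2, -0.6, 0.2]
opening: 1.001
finger_force: 0.0
```

Call:
{"name": "step_arm", "arguments": {
  "motion": [
    {"wx":0,"wy":0,"wz":0,"dx":-1,"dy":0.5,"dz":0,"claw":88},
    {"wx":0,"wy":0,"wz":0,"dx":-1,"dy":0.5,"dz":0,"claw":88},
    {"wx":0,"wy":0,"wz":0,"dx":-1,"dy":0.5,"dz":0,"claw":88}
  ]
}}

```text
clock: 1.8
tool_pos: [0.4173, 0.2589, 0.2388]
eef_rot: [0.708, 0.706, -0.001, 0.001]
contact_force: [0.2, -0.7, -0.2]
opening: 0.999
finger_force: 0.0
```

Call:
{"name": "step_arm", "arguments": {
  "motion": [
    {"wx":0,"wy":0,"wz":0,"dx":-1,"dy":0.4,"dz":0,"claw":88},
    {"wx":0,"wy":0,"wz":0,"dx":-1,"dy":0.4,"dz":0,"claw":88},
    {"wx":0,"wy":0,"wz":0,"dx":-1,"dy":0.4,"dz":0,"claw":88}
  ]
}}

```text
clock: 2.1
tool_pos: [0.449, 0.1801, 0.2387]
eef_rot: [0.707, 0.707, -0.001, 0.001]
contact_force: [-1.0, -0.5, -0.1]
opening: 1.0
finger_force: 0.0
```

Call:
{"name": "step_arm", "arguments": {
  "motion": [
    {"wx":0,"wy":0,"wz":0,"dx":-1,"dy":0.4,"dz":0,"claw":88},
    {"wx":0,"wy":0,"wz":0,"dx":-1,"dy":0.4,"dz":0,"claw":88},
    {"wx":0,"wy":0,"wz":0,"dx":-1,"dy":0.4,"dz":0,"claw":88}
  ]
}}

```text
clock: 2.4
tool_pos: [0.4816, 0.101, 0.2387]
eef_rot: [0.707, 0.707, -0.0, 0.001]
contact_force: [-0.3, 0.2, -0.3]
opening: 0.998
finger_force: 0.0
```

Call:
{"name": "step_arm", "arguments": {
  "motion": [
    {"wx":0,"wy":0,"wz":0,"dx":-0.8,"dy":0.05,"dz":0.5,"claw":88},
    {"wx":0,"wy":0,"wz":0,"dx":-0.8,"dy":0.05,"dz":0.9,"claw":88},
    {"wx":0,"wy":0,"wz":0,"dx":-0.8,"dy":0.05,"dz":0.9,"claw":88},
    {"wx":0,"wy":0,"wz":0,"dx":-0.8,"dy":0.05,"dz":0.9,"claw":88},
    {"wx":0,"wy":0,"wz":0,"dx":-0.8,"dy":0.05,"dz":0.9,"claw":88}
  ]
}}

```text
clock: 2.9
tool_pos: [0.4854, 0.0436, 0.1678]
eef_rot: [0.703, 0.711, 0.001, 0.0]
contact_force: [0.5, 0.1, -0.4]
opening: 1.001
finger_force: 0.0
```

Run:
```python
from h import *
s=get_state(); c,im,d=snap('wrist','w1'); print(s['tool_pos'],c)
np.savez('w1',im=im,d=d)
```

```text
[0.48535403 0.04360033 0.16782777] {'vfov': 65.70646984690485, 'cx': 252.70510455984552, 'cy': 185.63304139121584, 'extrinsics': array([[ 0.99994692,  0.00822712,  0.00620322,  0.4843727 ],
       [ 0.0096048 , -0.962215  , -0.27212138,  0.11338961],
       [ 0.00373005,  0.27216651, -0.96224294,  0.31430512],
       [ 0.        ,  0.        ,  0.        ,  1.        ]])}
```

View pics/w1.png

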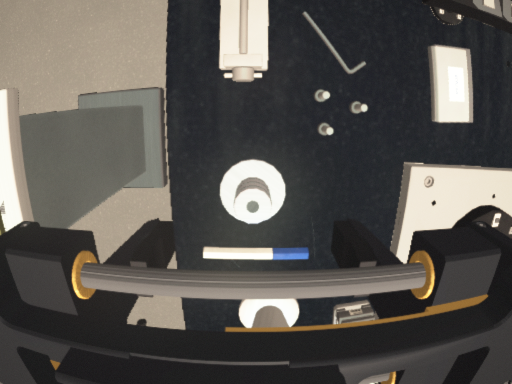

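The wrist view shows the slim plug's collar disc at about (252,191) and its grip top near (253,205). The cup and the wide plug are hidden behind the gripper. I'll cast rays for both.

```bash
cat >> h.py <<'E'
def ray(c,u,v,z,h=384):
    f=h/2/np.tan(np.radians(c['vfov'])/2)
    a=np.array([u-c['cx'],v-c['cy']]); r=np.hypot(*a)+1e-9; t=r/f
    E=np.array(c['extrinsics']); D=E[:3,:3]@np.r_[a/r*np.sin(t),np.cos(t)]
    return E[:3,3]+D*(z-E[2,3])/D[2]
def wpts(c,d):  # fisheye depth -> world
    h,w=d.shape; f=h/2/np.tan(np.radians(c['vfov'])/2)
    v,u=np.mgrid[:h,:w]; a=u-c['cx'];b=v-c['cy']; r=np.hypot(a,b)+1e-9; k=np.tan(r/f)/r*d
    E=np.array(c['extrinsics']); return np.stack([a*k,b*k,d],-1)@E[:3,:3].T+E[:3,3]
E
python3 - <<'E'
from h import *
c=viewer.calibration('wrist'); W=np.load('w1.npz'); P=wpts(c,W['d'])
Q=P[150:230,210:300].reshape(-1,3)
for lo,hi in((.09,.105),(.052,.066)):
    q=Q[(Q[:,2]>lo)&(Q[:,2]<hi)]; print(len(q),q.mean(0),cv2.minEnclosingCircle(q[:,:2].astype(np.float32)))
m=(W['im'][150:225,210:300].min(2)>150).astype(np.uint8)
k=max(cv2.findContours(m,cv2.RETR_EXTERNAL,2)[0],key=cv2.contourArea)
x,y,w,h=cv2.boundingRect(k); print(x+210,y+150,w,h)
print(ray(c,210+x,185,.059),ray(c,210+x+w,185,.059),ray(c,252,150+y,.059),ray(c,252,150+y+h,.059),ray(c,253,206,.097))
E
```

```text
1163 [0.48562587 0.03676548 0.09719226] ((0.48571598529815674, 0.0356876365840435), 0.015189874917268753)
1882 [0.48559677 0.04339775 0.05958855] ((0.48578494787216187, 0.03541911393404007), 0.029907813295722008)
220 160 66 64
[0.45695717 0.04123681 0.059     ] [0.51612261 0.04173091 0.059     ] [0.48542359 0.06417245 0.059     ] [0.48596339 0.00370419 0.059     ] [0.486377  0.0352045 0.097    ]
```

Call:
{"name": "step_arm", "arguments": {
  "motion": [
    {"wx":0,"wy":0,"wz":0,"dx":-0.1,"dy":0,"dz":0.3,"claw":88},
    {"wx":0,"wy":0,"wz":0,"dx":-0.1,"dy":0,"dz":0.6,"claw":88},
    {"wx":0,"wy":0,"wz":0,"dx":-0.1,"dy":0,"dz":0.6,"claw":88},
    {"wx":0,"wy":0,"wz":0,"dx":-0.1,"dy":0,"dz":0.6,"claw":88},
    {"wx":0,"wy":0,"wz":0,"dx":-0.1,"dy":0,"dz":0.6,"claw":88}
  ]
}}

```text
clock: 3.45
tool_pos: [0.4855, 0.0336, 0.1201]
eef_rot: [0.704, 0.71, 0.001, 0.001]
contact_force: [0.6, 0.4, 0.1]
opening: 1.001
finger_force: 0.0
```

Call:
{"name": "step_arm", "arguments": {
  "motion": [
    {"wx":0,"wy":0,"wz":0,"dx":0.025,"dy":0,"dz":0.3,"claw":88},
    {"wx":0,"wy":0,"wz":0,"dx":0.025,"dy":0,"dz":0.5,"claw":88},
    {"wx":0,"wy":0,"wz":0,"dx":0.025,"dy":0,"dz":0.68,"claw":88},
    {"wx":0,"wy":0,"wz":0,"dx":0.025,"dy":0,"dz":0.68,"claw":88},
    {"wx":0,"wy":0,"wz":0,"dx":0.025,"dy":0,"dz":0.68,"claw":60},
    {"wx":0,"wy":0,"wz":0,"dx":0.025,"dy":0,"dz":0.68,"claw":45}
  ],
  "force": 25
}}

```text
clock: 4.05
tool_pos: [0.4853, 0.0349, 0.0654]
eef_rot: [0.705, 0.71, 0.001, 0.001]
contact_force: [-0.1, -0.4, -0.0]
opening: 0.84
finger_force: 0.0
```

Call:
{"name": "step_arm", "arguments": {
  "motion": [
    {"wx":0,"wy":0,"wz":0,"dx":0,"dy":0,"dz":0,"claw":36},
    {"wx":0,"wy":0,"wz":0,"dx":0,"dy":0,"dz":0,"claw":25},
    {"wx":0,"wy":0,"wz":0,"dx":0,"dy":0,"dz":0,"claw":25},
    {"wx":0,"wy":0,"wz":0,"dx":0,"dy":0,"dz":0,"claw":25},
    {"wx":0,"wy":0,"wz":0,"dx":0,"dy":0,"dz":0,"claw":25}
  ],
  "force": 25
}}

```text
clock: 4.55
tool_pos: [0.4845, 0.0348, 0.0643]
eef_rot: [0.705, 0.71, 0.0, -0.0]
contact_force: [0.7, -0.3, 0.6]
opening: 0.386
finger_force: 0.0
```

Call:
{"name": "step_arm", "arguments": {
  "motion": [
    {"wx":0,"wy":0,"wz":0,"dx":0,"dy":0,"dz":0,"claw":20},
    {"wx":0,"wy":0,"wz":0,"dx":0,"dy":0,"dz":0,"claw":20},
    {"wx":0,"wy":0,"wz":0,"dx":0,"dy":0,"dz":0,"claw":20},
    {"wx":0,"wy":0,"wz":0,"dx":0,"dy":0,"dz":0,"claw":20}
  ],
  "force": 30
}}

```text
clock: 4.95
tool_pos: [0.4846, 0.0348, 0.0643]
eef_rot: [0.705, 0.71, 0.0, 0.0]
contact_force: [1.3, -0.0, 0.1]
opening: 0.326
finger_force: 30.0
```

Call:
{"name": "step_arm", "arguments": {
  "motion": [
    {"wx":0,"wy":0,"wz":0,"dx":0,"dy":0,"dz":-0.3,"claw":20},
    {"wx":0,"wy":0,"wz":0,"dx":0,"dy":0,"dz":-0.6,"claw":20},
    {"wx":0,"wy":0,"wz":0,"dx":0,"dy":0,"dz":-1,"claw":20},
    {"wx":0,"wy":0,"wz":0,"dx":0,"dy":0,"dz":-1,"claw":20}
  ]
}}

```text
clock: 5.35
tool_pos: [0.4862, 0.0349, 0.147]
eef_rot: [0.705, 0.709, 0.002, 0.002]
contact_force: [0.2, 0.3, -1.7]
opening: 0.332
finger_force: 30.0
```

Call:
{"name": "step_arm", "arguments": {
  "motion": [
    {"wx":0,"wy":0,"wz":0,"dx":-0.3,"dy":0.1,"dz":-0.3,"claw":20},
    {"wx":0,"wy":0,"wz":0,"dx":-0.6,"dy":0.15,"dz":-0.7,"claw":20},
    {"wx":0,"wy":0,"wz":0,"dx":-0.9,"dy":0.3,"dz":-0.7,"claw":20},
    {"wx":0,"wy":0,"wz":0,"dx":-0.9,"dy":0.3,"dz":-0.7,"claw":20}
  ]
}}

```text
clock: 5.75
tool_pos: [0.5103, -0.0413, 0.2004]
eef_rot: [0.707, 0.707, -0.0, 0.002]
contact_force: [0.1, 0.4, -1.5]
opening: 0.332
finger_force: 30.0
```

Run:
```python
from h import *
s=get_state(); c,im,d=snap('wrist','w2'); print(s['tool_pos'],s['opening'],s['finger_force'])
np.savez('w2',im=im,d=d,c=c)
```

```text
[ 0.51031386 -0.0413147   0.20036401] 0.33218831629007745 29.979233297053725
```

View pics/w2.png

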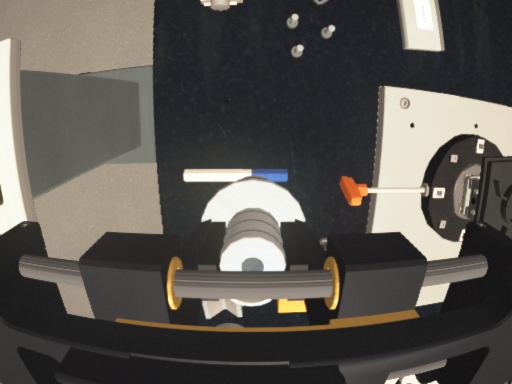

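The held plug fills the middle of this view, with its collar at about (252,205), and hides the cup. I'll move over the cup and check from the other cameras.

Call:
{"name": "step_arm", "arguments": {
  "motion": [
    {"wx":0,"wy":0,"wz":0,"dx":-0.3,"dy":0,"dz":0,"claw":20},
    {"wx":0,"wy":0,"wz":0,"dx":-0.6,"dy":0,"dz":0,"claw":20},
    {"wx":0,"wy":0,"wz":0,"dx":-0.8,"dy":0,"dz":0,"claw":20},
    {"wx":0,"wy":0,"wz":0,"dx":-0.8,"dy":0,"dz":0,"claw":20}
  ]
}}

```text
clock: 6.2
tool_pos: [0.5081, -0.1025, 0.199]
eef_rot: [0.706, 0.709, -0.001, -0.001]
contact_force: [0.2, 0.8, -1.2]
opening: 0.337
finger_force: 30.0
```

Call:
{"name": "step_arm", "arguments": {
  "motion": [
    {"wx":0,"wy":0,"wz":0,"dx":-0.3,"dy":0,"dz":0.1,"claw":20},
    {"wx":0,"wy":0,"wz":0,"dx":-0.5,"dy":0,"dz":0.3,"claw":20},
    {"wx":0,"wy":0,"wz":0,"dx":-0.5,"dy":0,"dz":0.3,"claw":20},
    {"wx":0,"wy":0,"wz":0,"dx":-0.5,"dy":0,"dz":0.3,"claw":20},
    {"wx":0,"wy":0,"wz":0,"dx":-0.5,"dy":0,"dz":0.3,"claw":20}
  ]
}}

```text
clock: 6.7
tool_pos: [0.5101, -0.1387, 0.1765]
eef_rot: [0.704, 0.711, 0.001, -0.0]
contact_force: [0.0, -0.5, -2.3]
opening: 0.33
finger_force: 30.0
```

Run:
```python
from h import *
s=get_state(); print(s['tool_pos'],s['eef_rot'])
out=[]
for n in('scene','top'):
    c,im,d=snap(n); P=pts(c,d); np.savez(n+'2',im=im,d=d,P=P)
    Q=P.reshape(-1,3); Q=Q[np.hypot(Q[:,0]-.51,Q[:,1]+.146)<.06]
    for lo,hi in((.085,.096),(.165,.185)):
        q=Q[(Q[:,2]>lo)&(Q[:,2]<hi)]
        if len(q)>5: print(n,lo,len(q),q.mean(0),q.min(0),q.max(0))
    v,u=np.argwhere(np.hypot(P[...,0]-.51,P[...,1]+.146)<.03).mean(0).astype(int); print(u,v)
    u=min(max(u,80),432); v=min(max(v,75),309)
    out.append(cv2.resize(im[v-75:v+75,u-80:u+80],None,fx=2.5,fy=2.5))
cv2.imwrite('pics/b.png',np.hstack(out)[:,:,::-1])
```

```text
[ 0.51007306 -0.13871626  0.17651103] [ 7.03655933e-01  7.10540459e-01  5.84951024e-04 -4.91390906e-04]
scene 0.085 153 [ 0.50464662 -0.15427373  0.08871631] [ 0.47522029 -0.18214994  0.08513472] [ 0.54095064 -0.11533786  0.09168617]
scene 0.165 280 [ 0.50448619 -0.15251972  0.17325017] [ 0.48067734 -0.16954878  0.16500927] [ 0.53829292 -0.12377293  0.18473873]
257 162
top 0.085 30 [ 0.49742325 -0.1680649   0.08970943] [ 0.47817317 -0.17755472  0.0873507 ] [ 0.52040434 -0.14309233  0.09243537]
237 98
```

View pics/b.png

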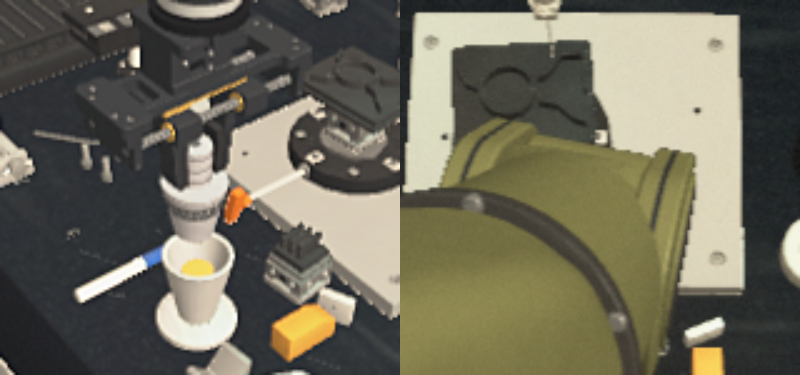

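In the scene crop, the plug hangs just above the cup and is nearly centred on it (plug x≈196, cup x≈198). The arm blocks the top view. I'll lower the nose a little way into the mouth and compare the axes.

Call:
{"name": "step_arm", "arguments": {
  "motion": [
    {"wx":0,"wy":0,"wz":0,"dx":-0.09,"dy":0,"dz":0,"claw":20},
    {"wx":0,"wy":0,"wz":0,"dx":-0.09,"dy":0,"dz":0.15,"claw":20},
    {"wx":0,"wy":0,"wz":0,"dx":-0.09,"dy":0,"dz":0.3,"claw":20},
    {"wx":0,"wy":0,"wz":0,"dx":-0.09,"dy":0,"dz":0.36,"claw":20},
    {"wx":0,"wy":0,"wz":0,"dx":-0.09,"dy":0,"dz":0.36,"claw":20},
    {"wx":0,"wy":0,"wz":0,"dx":-0.09,"dy":0,"dz":0.36,"claw":20}
  ]
}}

```text
clock: 7.4
tool_pos: [0.5097, -0.1481, 0.1472]
eef_rot: [0.705, 0.71, -0.0, -0.0]
contact_force: [0.3, 0.3, -0.9]
opening: 0.33
finger_force: 30.0
```

```bash
cat > off.py <<'E'
from h import *
from scipy.optimize import least_squares
s=get_state(); t=s['tool_pos']; print(t.round(4) if hasattr(t,'round') else t,s['eef_rot'])
c,im,d=snap('scene'); P=pts(c,d); Q=P.reshape(-1,3); nz=t[2]-.0643
Q=Q[np.hypot(Q[:,0]-.51,Q[:,1]+.148)<.05]
def fit(q,r): 
    f=least_squares(lambda p:np.hypot(q[:,0]-p[0],q[:,1]-p[1])-r(q[:,2]),[.51,-.146],loss='soft_l1',f_scale=.001); return f.x.round(4),len(q),round(float(np.abs(f.fun).mean()),5)
q=Q[(Q[:,2]>nz+.033)&(Q[:,2]<nz+.053)]
cone=fit(q,lambda z:.018+.2*(z-nz)); print('plug cone',cone,q.min(0),q.max(0))
q=Q[(Q[:,2]>.087)&(Q[:,2]<.0915)]; q=q[np.hypot(*(q[:,:2]-cone[0]).T)>.024]
print('rim',cv2.minEnclosingCircle(q[:,:2].astype(np.float32)),len(q))
u,v=257,162
cv2.imwrite('pics/%s.png'%__import__('sys').argv[1],cv2.resize(im[v-75:v+75,u-80:u+80],None,fx=3,fy=3)[:,:,::-1])
E
python3 off.py c
```

```text
[ 0.5097 -0.1481  0.1472] [ 7.04566179e-01  7.09638215e-01 -9.62617898e-05 -3.06131420e-04]
plug cone (array([ 0.5097, -0.1484]), 124, 0.00065) [ 0.48142473 -0.1774615   0.1159174 ] [ 0.52660037 -0.13907636  0.13572372]
rim ((0.5076716542243958, -0.14870652556419373), 0.033823322504758835) 112
```

View pics/c.png

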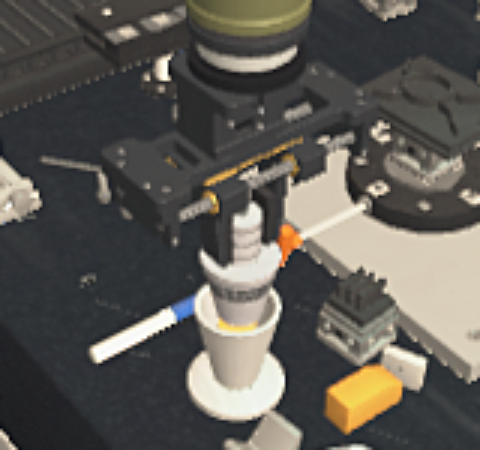

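The plug is in the mouth and sits about 1.5–2 mm too far towards +x (plug centre ≈241, cup centre ≈237 in the crop). I'll correct that and push slowly.

Call:
{"name": "step_arm", "arguments": {
  "motion": [
    {"wx":0,"wy":0,"wz":0,"dx":0,"dy":-0.02,"dz":0.06,"claw":20},
    {"wx":0,"wy":0,"wz":0,"dx":0,"dy":-0.02,"dz":0.12,"claw":20},
    {"wx":0,"wy":0,"wz":0,"dx":0,"dy":-0.02,"dz":0.14,"claw":20},
    {"wx":0,"wy":0,"wz":0,"dx":0,"dy":-0.02,"dz":0.16,"claw":20},
    {"wx":0,"wy":0,"wz":0,"dx":0,"dy":-0.02,"dz":0.18,"claw":20},
    {"wx":0,"wy":0,"wz":0,"dx":0,"dy":-0.02,"dz":0.2,"claw":20}
  ],
  "force": 40
}}

```text
clock: 8.05
tool_pos: [0.5083, -0.1483, 0.1321]
eef_rot: [0.705, 0.71, 0.0, 0.0]
contact_force: [-1.4, 0.4, 6.2]
opening: 0.33
finger_force: 40.0
```

Call:
{"name": "step_arm", "arguments": {
  "motion": [
    {"wx":0,"wy":0,"wz":0,"dx":0,"dy":0,"dz":0.01,"claw":20},
    {"wx":0,"wy":0,"wz":0,"dx":0,"dy":0,"dz":0.02,"claw":20},
    {"wx":0,"wy":0,"wz":0,"dx":0,"dy":0,"dz":0.04,"claw":20},
    {"wx":0,"wy":0,"wz":0,"dx":0,"dy":0,"dz":0.06,"claw":20},
    {"wx":0,"wy":0,"wz":0,"dx":0,"dy":0,"dz":0.06,"claw":20},
    {"wx":0,"wy":0,"wz":0,"dx":0,"dy":0,"dz":0.06,"claw":20}
  ]
}}

```text
clock: 8.65
tool_pos: [0.5083, -0.1483, 0.1272]
eef_rot: [0.705, 0.71, 0.0, 0.0]
contact_force: [-1.1, 0.1, 4.6]
opening: 0.33
finger_force: 40.0
```

Call:
{"name": "step_arm", "arguments": {
  "motion": [
    {"wx":0,"wy":0,"wz":0,"dx":0,"dy":0,"dz":0.02,"claw":20},
    {"wx":0,"wy":0,"wz":0,"dx":0,"dy":0,"dz":0.04,"claw":20},
    {"wx":0,"wy":0,"wz":0,"dx":0,"dy":0,"dz":0.06,"claw":20},
    {"wx":0,"wy":0,"wz":0,"dx":0,"dy":0,"dz":0.08,"claw":20},
    {"wx":0,"wy":0,"wz":0,"dx":0,"dy":0,"dz":0.1,"claw":20},
    {"wx":0,"wy":0,"wz":0,"dx":0,"dy":0,"dz":0.1,"claw":20}
  ]
}}

```text
clock: 9.25
tool_pos: [0.5083, -0.1483, 0.1189]
eef_rot: [0.705, 0.71, 0.0, 0.0]
contact_force: [-0.7, 1.0, 3.1]
opening: 0.328
finger_force: 40.0
```

```bash
python3 off.py d
```

```text
[ 0.5083 -0.1483  0.1189] [7.04630472e-01 7.09574429e-01 1.11777857e-04 1.19981596e-04]
plug cone (array([ 0.5075, -0.1492]), 196, 0.003) [ 0.47460984 -0.18125245  0.08766518] [ 0.54077639 -0.12013653  0.10721414]
rim ((0.5080063343048096, -0.1489926129579544), 0.033593568950891495) 109
```

View pics/d.png

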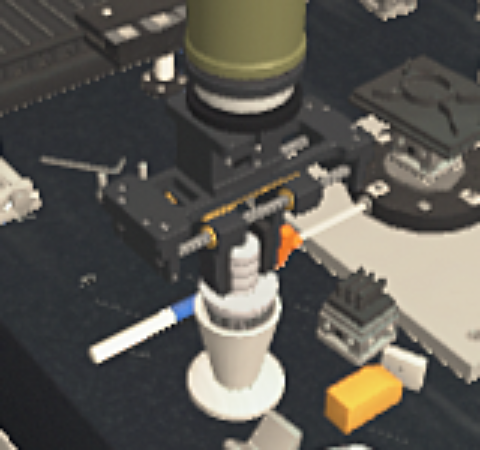

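The plug is centred and its dark band is partly in the cup. I'll go about 4 mm further.

Call:
{"name": "step_arm", "arguments": {
  "motion": [
    {"wx":0,"wy":0,"wz":0,"dx":0,"dy":0,"dz":0.02,"claw":20},
    {"wx":0,"wy":0,"wz":0,"dx":0,"dy":0,"dz":0.04,"claw":20},
    {"wx":0,"wy":0,"wz":0,"dx":0,"dy":0,"dz":0.05,"claw":20},
    {"wx":0,"wy":0,"wz":0,"dx":0,"dy":0,"dz":0.05,"claw":20},
    {"wx":0,"wy":0,"wz":0,"dx":0,"dy":0,"dz":0.05,"claw":20}
  ]
}}

```text
clock: 9.8
tool_pos: [0.5083, -0.1483, 0.1148]
eef_rot: [0.705, 0.71, 0.0, 0.0]
contact_force: [-1.3, 0.7, 4.9]
opening: 0.335
finger_force: 40.0
```

Run:
```python
from h import *
s=get_state();print(s['tool_pos'])
c,im,d=snap('wrist'); Q=wpts(c,d).reshape(-1,3); q=Q[np.hypot(Q[:,0]-.508,Q[:,1]+.148)<.034]; q=q[(q[:,2]>.08)&(q[:,2]<.17)]
h,e=np.histogram(q[:,2],np.arange(.08,.171,.003)); print([(round(a*1000),int(n)) for a,n in zip(e,h) if n])
```

```text
[ 0.50826602 -0.14833104  0.11484113]
[(80, 24), (83, 25), (86, 85), (89, 962), (92, 9), (95, 5), (98, 2), (104, 40), (107, 1480), (110, 1467), (113, 102), (116, 229), (119, 229), (122, 243), (125, 255), (128, 287), (131, 316), (134, 381), (137, 377), (140, 446), (143, 426), (146, 2022), (149, 348), (152, 272), (155, 274), (158, 480), (161, 186), (164, 117), (167, 58)]
```

Collar top ≈110 mm and grip top ≈147 mm put the nose at about 50 mm. I'll release and rise.

Call:
{"name": "step_arm", "arguments": {
  "motion": [
    {"wx":0,"wy":0,"wz":0,"dx":0,"dy":0,"dz":0,"claw":32},
    {"wx":0,"wy":0,"wz":0,"dx":0,"dy":0,"dz":0,"claw":36},
    {"wx":0,"wy":0,"wz":0,"dx":0,"dy":0,"dz":0,"claw":45},
    {"wx":0,"wy":0,"wz":0,"dx":0,"dy":0,"dz":0,"claw":55},
    {"wx":0,"wy":0,"wz":0,"dx":0,"dy":0,"dz":0,"claw":65},
    {"wx":0,"wy":0,"wz":0,"dx":0,"dy":0,"dz":0,"claw":65},
    {"wx":0,"wy":0,"wz":0,"dx":0,"dy":0,"dz":0,"claw":65}
  ]
}}

```text
clock: 10.55
tool_pos: [0.5082, -0.1483, 0.1147]
eef_rot: [0.705, 0.71, 0.0, -0.0]
contact_force: [-0.4, -0.0, -1.4]
opening: 0.734
finger_force: 0.0
```

Call:
{"name": "step_arm", "arguments": {
  "motion": [
    {"wx":0,"wy":0,"wz":0,"dx":0,"dy":0,"dz":-0.2,"claw":65},
    {"wx":0,"wy":0,"wz":0,"dx":0,"dy":0,"dz":-0.5,"claw":65},
    {"wx":0,"wy":0,"wz":0,"dx":0,"dy":0,"dz":-1,"claw":65},
    {"wx":0,"wy":0,"wz":0,"dx":0,"dy":0,"dz":-1,"claw":65},
    {"wx":0,"wy":0,"wz":0,"dx":0,"dy":0,"dz":-1,"claw":65},
    {"wx":0,"wy":0,"wz":0,"dx":0,"dy":0,"dz":-1,"claw":65}
  ]
}}

```text
clock: 11.15
tool_pos: [0.5075, -0.1481, 0.1939]
eef_rot: [0.705, 0.71, -0.0, -0.001]
contact_force: [-0.1, 0.1, -0.2]
opening: 0.738
finger_force: 0.0
```

```bash
python3 off.py e
python3 - <<'E'
from h import *
s=get_state();print(s['tool_pos'],s['opening'])
c,im,d=snap('wrist'); Q=wpts(c,d).reshape(-1,3); q=Q[np.hypot(Q[:,0]-.508,Q[:,1]+.148)<.034]
for lo,hi in((.105,.115),(.142,.152)):
    k=q[(q[:,2]>lo)&(q[:,2]<hi)]; print(len(k),np.median(k,0),cv2.minEnclosingCircle(k[:,:2].astype(np.float32)))
E
```

```text
[ 0.5075 -0.1481  0.1939] [ 7.04599786e-01  7.09604428e-01 -3.95299923e-04 -7.35586364e-04]
[ 0.50735384 -0.14800515  0.1936526 ] 0.7376973769581221
2283 [ 0.50838835 -0.13620657  0.10997931] ((0.5088626742362976, -0.1475258320569992), 0.029983749613165855)
1440 [ 0.50853548 -0.14608535  0.14790106] ((0.5086401104927063, -0.14720433950424194), 0.015347879379987717)off.py:7: RuntimeWarning: Mean of empty slice.
  f=least_squares(lambda p:np.hypot(q[:,0]-p[0],q[:,1]-p[1])-r(q[:,2]),[.51,-.146],loss='soft_l1',f_scale=.001); return f.x.round(4),len(q),round(float(np.abs(f.fun).mean()),5)
  ret = ret.dtype.type(ret / rcount)
Traceback (most recent call last):
  File "off.py", line 9, in <module>
    cone=fit(q,lambda z:.018+.2*(z-nz)); print('plug cone',cone,q.min(0),q.max(0))
                                                                ~~~~~^^^
ValueError: zero-size array to reduction operation minimum which has no identity
```

The plug is upright: the collar and grip axes agree within 0.5 mm, the collar top is at 110 mm and the nose at about 51 mm. The gripper is clear, so I'll hand in.

```bash
python3 -c "
from plant import workorder; print(workorder.finish_job())"
```

```text
the job is handed in; nothing more can be done
None
```

The slim plug gauge is standing upright in the taper cup with the rim at about mid-band (nose about 51 mm above the cup's origin by the wrist camera), released with the gripper clear; the wide plug was not approached (I did not re-measure it), and the job is handed in, though it returned no verdict.

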